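Park the captive lock screw and draw the micromanipulator back

TASK

The manipulator beside the microscope has to be drawn back so the dish can be changed. Its slide is locked by the spring-loaded captive screw: pull the steel knob gently up against its spring, turn it anticlockwise until you feel the thread catch, never forcing the thread, and wind it out until it stays parked at the top of its travel; then slide the carriage gently all the way back, away from the microscope, to its end stop. Leave the screw parked, let go, and do not touch the glass needle or disturb the other things on the bench.

Things in the scene. Friction and masses are not known exactly. Their poses are not given: they have to be found in the camera images.
- knob (a point): Centre of the captive screw's knob: plain round upright knurled steel cylinder, 30 mm across, 22 mm tall (11 mm above and below this point), 87 mm above the bench at the start, on a steel collar. Rises with the screw and travels with the carriage. It does not show the turning: its axes are the stand's. Along the slide the manipulator is 100 mm away.
- screw_lift (a joint): Height of the screw above rest, m: 0 down and locking, about 0.0153 when parked and let go (up to 0.0175 if held up). A spring pulls it down: 4 N at rest, 0.25 N more per mm. Its pin locks the carriage until it is 0.014 up. Let go before it rests on the thread, it drops back to 0. Anticlockwise (from above) winds it up and out, clockwise down.
- thread_entry (a point): Centre of the flat underside of the threaded bush hidden in the collar. Pulled up anywhere but at the thread's one entry, the screw stops here, at lift 0.005. The entry lies 23 to 86 degrees anticlockwise of how the screw starts, differently each time, good to 12 degrees either side; it can only be felt, by turning under a pull a few N above the spring. The axes tell nothing of it.
- collar_top (a point): Centre of the collar's top, 74 mm above the bench. At the entry the screw can be pulled up to lift 0.0125, not beyond. Some 30 to 45 degrees on anticlockwise it rests on the thread (lift 0.0105 to 0.0125), which lifts it 2.3 mm per rad for 2.15 rad, with 1.5 mm play, and holds it when let go. Then a flat land: parked, turning freely for 2 rad or more. Turning takes under 0.1 N m.
- screw: The turning part of the captive screw (knob, thread, locking pin), 120 g. Origin on the screw's axis, 41 mm below the centre of the knob; it rises and turns with the screw. Turning it while the thread is not caught is harmless.
- collar: Fixed steel collar on the carriage, 24 mm across, 28 mm tall, foot flange 37 mm across, with the threaded bush inside. Origin at the centre of its underside, 46 mm above the bench, on the screw's axis; z up. More than 30 N between screw and bush, in any direction, strips the thread (the spring alone gives up to 10 N when the screw rests in the thread).
- carriage (a joint): How far the carriage is drawn back along its rail, m: 0 forward, at the microscope, locked; 0.060 at the end stop. It slides along the stand's +y axis, away from the microscope, against 2.5 N of friction; about 1 kg. The carriage is an aluminium plate 70 x 190 mm, its top 46 mm above the bench. It may be drawn by the parked knob.
- stand: Dark steel base plate of the manipulator, 120 x 320 x 16 mm, fixed, with the rail along its y. Origin at the centre of its underside on the bench, z up, +y along the rail away from the microscope, +x away from the robot (yaw up to 12 degrees either way). The screw stands at x = 0, y = 40 mm with the carriage forward.
- rail_back (a point): Top of the rail at the rear end stop, 30 mm above the bench, a small aluminium block 64 mm wide that the carriage meets when fully back.
- manipulator (a point): Foot of the black three-axis manipulator on the carriage, 46 mm above the bench; it rises to 196 mm above the bench and takes up 28 mm either way along the rail, and from -50 to 75 mm across it. It travels with the carriage.
- microscope_foot (a point): Middle of the foot of the white stereo microscope on the bench, 270 x 200 mm, 405 mm tall; fixed. Keep clear.
- needle: The glass needle and its steel holder on the manipulator, pointing from it down towards the dish on the microscope. Origin on the carriage below it. Fragile: must not be touched.
- small_dish: Closed clear culture dish, 60 mm across, 15 mm tall, on the bench on the robot's side of the stand. Origin at the centre of its underside. Leave alone.
- tweezers: Steel tweezers, 135 mm long, 4 mm thick, lying on the bench on the robot's side of the stand. Origin at the middle of the underside. Leave alone.
- large_dish: Closed clear culture dish, 90 mm across, 16 mm tall, to the left. Origin at the centre of its underside. Leave alone.
- tip_box: Pipette tip box, white with a pink lid, 86 x 123 x 62 mm, to the left of the stand. Origin at the centre of its underside. Leave alone.
- carton: Small cardboard box, 110 x 160 x 62 mm, to the left of the stand. Origin at the centre of its underside. Leave alone.
- tube_rack: White rack with six small tubes, 50 x 160 x 52 mm, behind the stand. Origin at the centre of its underside. Leave alone.
- oil_bottle: Small amber bottle with a black cap, 48 mm across, 95 mm tall, behind and left of the stand. Origin at the centre of its underside. Leave alone.

How it is judged (in metres and radians):
On the way, in this order (a step that is already met when the one before it is completed fails the run):
1. the captive screw is pulled up past the end of the bush, into the thread (value of joint screw_lift above 0.0095 m), for 0.1 s.
2. the screw is wound out to its parked height (value of joint screw_lift above 0.0143 m), for 0.2 s.
3. the carriage is drawn back to its end stop, the screw still parked (value of joint carriage above 0.056 m and value of joint screw_lift above 0.0143 m), for 0.2 s.
At the end, for the whole second after the job is handed in: The captive screw stays parked by itself in its thread, at least 14.3 mm above its rest position; the carriage stands within 4 mm of its rear end stop; both are at rest, and the robot touches nothing (all of step 3 and linear speed of screw below 0.01 m/s).
It fails at once if the thread is forced: more than 30 N between the screw and the threaded bush (contact force between screw and collar above 30 N).
It fails at once if the carriage is flung: faster than 0.3 m/s (velocity of joint carriage above 0.3 m/s).
It fails at once if the glass needle or its holder is touched (contact force between anything else and needle above 0.5 N).
It fails at once if something standing by is pushed more than 15 mm (distance of any of small_dish, tweezers, large_dish, tip_box, carton, tube_rack, oil_bottle from where it was at the start of the episode above 0.015 m).
It also fails if it takes over 67 s, if anything falls off the work surface, if the arm or the gripper's body presses on something with over 40 N, if the wrist force passes 120 N, or if a joint passes its speed limit or range.

ROBOT

A 6-joint arm with a two-finger parallel gripper is mounted at the origin on the work surface. World frame = base frame: x ahead of the robot, y to its left, z up, the work surface at z = 0. Lengths are in m, angles in degrees, forces in N, time in s.
With the tool pointing down it reaches from about 0.375 to 0.9 m from the base axis. Payload 3.1 kg.
Tool frame: the origin (TCP) lies at the centre of the arm's flange, where the gripper is bolted on; the fingertips stand 182 mm ahead of it and the grasp point (between the pads) lies 164 mm ahead of it; x points along the fingers, z is the direction in which the jaws open and shut, and the axes are right-handed (so a half turn about x gives the same grasp; the last joint's range is limited). The gripper opens to 87 mm and grips with 3 to 60 N. Pads are 19 mm wide; open, the fingers measure 117 mm over their backs; the gripper's body (75 mm by 190 mm) begins 51 mm behind the grasp point.
Start: joints at [-77.607, 30.224, 82.088, -0, 67.689, -10.227], TCP at [0.24, -0.577, 0.405] pointing down, gripper open.
Joint ranges: [-176.69, 176.69], [-43.24, 126.21], [12.49, 139.97], [-82, 262], [0, 151.66], [-163.58, 163.58]. Speed limits (degrees/s): [159.86, 159.86, 180, 180, 180, 180].

INTERFACE

Orientations are given as a 3x3 rotation matrix whose columns are the frame's x, y, z axes.
In Python, from rig import bot gives the robot as it stands.
- The arm moves only by the shell command python3 -m crank 'ROWS' [OPENING]. ROWS is JSON, a list of rows, each an object with "offset": the shift along the tool's x, y, z in m, a list of three; "spin": the turn about the tool's x in rad. A call has 1 to 12 rows; each row shifts and turns the commanded pose from where the row before left it, along the tool's axes as they then stand; what a row does not reach is not made up. A row lasts 1/10 s, in which the tool goes at most 50 mm and 8.59 degrees, less where a joint would pass 70% of its speed; a pose out of reach is approached as far as the arm can. A call is refused whole if a number of a shift passes 0.05 or a number of a turn 0.15, either way. A call with a gripper value outside its range is refused whole. OPENING is the finger opening in m, from 0 to 0.087, set as the call begins (- or left out, the last holds). The fingers move at their own pace and stop on an object; the grip force is fixed at half the most. Time passes only in rows, so rows that do not move let the fingers close. It gives the time, the measured TCP pose, the force and the opening at its end, in the units of the state.
- bot.read_state(): the state, without advancing time (a new reading comes with each control period).
- bot.capture(name): name is "scene" or "top" or "wrist"; returns a dict with "pixels" (384x512x3 uint8, blue, green, red), "depth" (384x512 float32, m along the optical axis (not along the pixel's ray), 0 where there is no reading), "K" (3x3 intrinsics, pixels), "k1" (the pictures are not rectified: a ray, as slopes to the right and down, at radius r is drawn at 1 + k1 r^2 times it, then the intrinsics apply), "world_to_cam" (4x4, takes a point from world to camera coordinates). Camera axes: x right, y up, looking along -z (the intrinsics and any distortion apply to the point x, -y, -z); pixel columns grow to the right and rows downward; lengths in m; the calibration is good to about 2 mm. A picture is of the moment at which its call begins.
- bot.hand_in(): hands the job in, once; it reports no verdict.
Trained networks look in a picture, given as the dict that the camera call returned (one of the last four; its "shot" number tells which), for a name from the list of things; names that differ only in an ending like _2 or _b are one class to them, and where a whole thing is asked for, a point or a joint stands for the part that bears it (a point fixed in the world has none). Each returns a list of dicts, best first, with "p" (0 to 1); they miss things now and then, are a little off and sometimes report something else, mostly with a low value. They report only what shows in the picture. A call takes as long as a camera call.
- bot.regions_of(label, picture): "region" (384x512 bool, what is visible of it) and "extent" ([centre column, centre row, width, height] in pixels, round what is visible of it).
The state is a dict: "time_s": time; "joint_positions": joint angles; "qvel": joint speeds; "tau": joint torques, N m; "position": TCP position; "tcp_rot": TCP orientation; "force": force on the tool from outside, world axes, zero at the start; "moment": the same for the moment, N m; "opening": opening from 0.0 (shut) to 1.0 (fully open).
Only numpy, scipy, OpenCV 4.12 (cv2) and the standard library are available. Lean on these libraries where they do the work, as an engineer would, in place of code of your own. Each camera call takes 0.05 s, during which the arm holds its last target.

## Working session

There is one attempt and no reset: what is moved stays moved. The work goes in short steps, Python scripts to look and compute and a shell command to move; the robot and the scene stay as the last step left them, time stands still between calls to the robot, and variables do not carry over. Pictures are saved under pics/ and viewed, and the job is handed in when it is done.

```bash
ls; mkdir -p pics; cat > h.py <<'E'
import numpy as np,cv2
from rig import bot
def save(p,n): cv2.imwrite('pics/'+n+'.png',p['pixels'])
def pt(p,u,v,d):
    K=p['K'];k1=p['k1'];x=(u-K[0][2])/K[0][0];y=(v-K[1][2])/K[1][1]
    a,b=x,y
    for _ in range(30):
        f=1+k1*(a*a+b*b);a,b=x/f,y/f
    c=np.array([a*d,-b*d,-d,1.])
    return (np.linalg.inv(p['world_to_cam'])@c)[:3]
def ray(p,u,v):
    W=np.linalg.inv(p['world_to_cam']);o=W[:3,3];q=pt(p,u,v,1.);return o,q-o
def atz(p,u,v,z):
    o,d=ray(p,u,v);return o+d*(z-o[2])/d[2]
def proj(p,X):
    c=np.array(p['world_to_cam'])@np.append(X,1);a,b=c[0]/-c[2],-c[1]/-c[2];f=1+p['k1']*(a*a+b*b);K=p['K']
    return K[0][0]*a*f+K[0][2],K[1][1]*b*f+K[1][2]
E
python3 - <<'E'
from h import *
s=bot.read_state()
for k,v in s.items(): print(k,np.round(v,3).tolist())
for n in('scene','top','wrist'):
    p=bot.capture(n);save(p,n+'0');print(n,np.round(p['K'],1).tolist(),p['k1'],np.round(np.linalg.inv(p['world_to_cam']),3).tolist())
    for l in('knob','collar','stand','manipulator','needle'):
        if n=='wrist' : continue
        for r in bot.regions_of(l,p)[:2]:
            m=r['region'];v,u=np.nonzero(m);d=p['depth'][m]
            print(l,round(r['p'],2),np.round(r['extent'],1).tolist(),m.sum(),[np.round(pt(p,np.median(u),np.median(v),np.median(d[d>0])),3).tolist() if (d>0).any() else None])
E
```

```text
pics
time_s 0.0
joint_positions [-77.607, 30.279, 82.155, -0.002, 67.688, -10.226]
qvel [-0.01, 0.076, 0.028, 0.054, 0.106, -0.03]
tau [0.0, -44.004, -17.659, 0.063, 0.058, -0.0]
position [0.24, -0.577, 0.404]
tcp_rot [[-0.0, 0.923, 0.385], [0.002, 0.385, -0.923], [-1.0, 0.0, -0.002]]
force [0.805, 0.038, -0.583]
moment [-0.038, 0.011, 0.0]
opening 1.0
scene [[392.8, 0.0, 249.6], [0.0, 392.8, 191.4], [0.0, 0.0, 1.0]] -0.12416500189195591 [[-0.587, -0.569, 0.576, 1.106], [0.81, -0.422, 0.408, 0.472], [0.011, 0.706, 0.709, 0.79], [0.0, 0.0, 0.0, 1.0]]
knob 0.57 [254.6, 202.4, 10.5, 19.1] 146 [[0.561, 0.1, 0.094]]
collar 0.66 [254.6, 210.3, 16.2, 9.0] 119 [[0.564, 0.1, 0.056]]
stand 0.59 [199.9, 142.6, 202.6, 243.1] 16796 [[0.593, -0.114, 0.151]]
stand 0.26 [253.5, 200.9, 18.3, 16.5] 175 [[0.561, 0.1, 0.091]]
manipulator 0.93 [225.8, 185.7, 92.1, 88.4] 2691 [[0.567, 0.014, 0.068]]
manipulator 0.3 [201.4, 157.8, 14.6, 6.1] 35 [[0.539, -0.086, 0.129]]
top [[462.0, 0.0, 253.6], [0.0, 462.0, 191.5], [0.0, 0.0, 1.0]] -0.041377774462576296 [[-0.027, 0.979, -0.2, 0.343], [-1.0, -0.026, 0.009, 0.087], [0.004, 0.201, 0.98, 1.161], [0.0, 0.0, 0.0, 1.0]]
knob 0.31 [218.3, 129.7, 64.3, 33.5] 1534 [[0.735, 0.162, 0.039]]
collar 0.37 [148.7, 142.9, 22.5, 24.5] 415 [[0.706, 0.333, 0.063]]
stand 0.69 [323.0, 183.8, 256.2, 162.7] 20173 [[0.541, -0.192, 0.069]]
manipulator 0.65 [288.9, 197.8, 109.7, 48.5] 2652 [[0.547, 0.01, 0.051]]
manipulator 0.47 [244.2, 203.3, 9.3, 3.8] 26 [[0.545, 0.097, 0.05]]
needle 0.61 [325.4, 184.4, 254.5, 162.7] 20069 [[0.541, -0.192, 0.069]]
needle 0.5 [326.6, 196.9, 42.9, 13.4] 191 [[0.537, -0.074, 0.132]]
wrist [[306.2, 0.0, 259.1], [0.0, 306.2, 190.4], [0.0, 0.0, 1.0]] -0.06995200045684345 [[0.385, 0.891, 0.241, 0.305], [-0.923, 0.371, 0.101, -0.549], [0.0, -0.262, 0.965, 0.385], [0.0, 0.0, 0.0, 1.0]]
```

View pics/scene0.png

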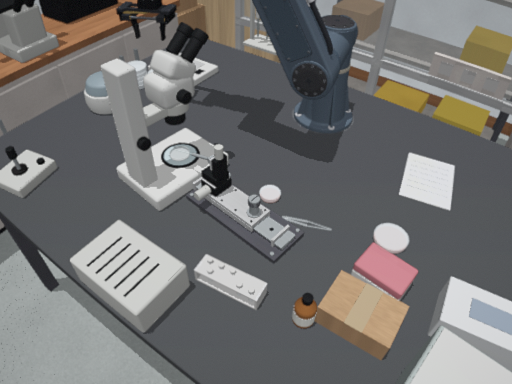

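View pics/top0.png

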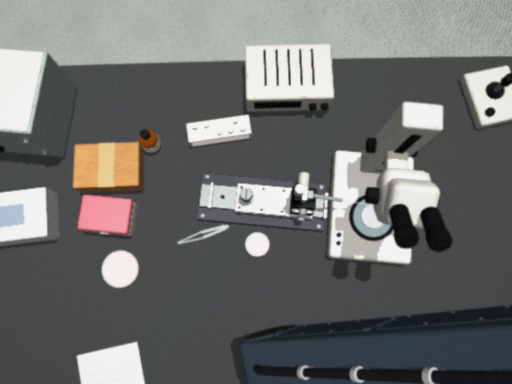

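The scene shows the knob at about (254,202) and the top view shows it at about (246,195). The manipulator is to its right at (305,200), and the dish and tweezers are on the robot's side of the stand. I'll refine the positions from here.

```bash
python3 - <<'E'
from h import *
a=cv2.imread('pics/top0.png')[160:250,170:350];b=cv2.imread('pics/scene0.png')[150:270,180:320]
a=cv2.resize(a,None,fx=4,fy=4,interpolation=cv2.INTER_CUBIC);b=cv2.resize(b,None,fx=4,fy=4,interpolation=cv2.INTER_CUBIC)
cv2.imwrite('pics/ztop.png',a);cv2.imwrite('pics/zscene.png',b)
E
```

```text
(no output)
```

View pics/ztop.png

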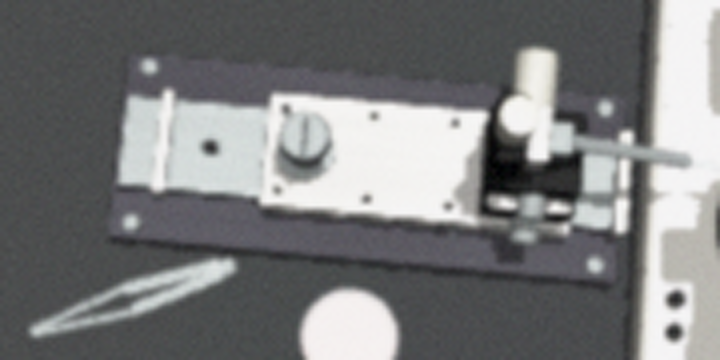

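View pics/zscene.png

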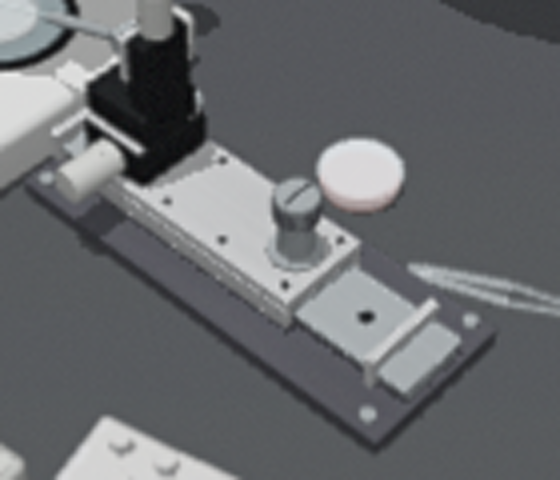

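```bash
python3 - <<'E'
from h import *
t=bot.capture('top');s=bot.capture('scene')
print('knob top',atz(t,246.5,194,.098),atz(s,254.2,198.9,.098))
Z=lambda x,y:(170+x/4-.4,160+y/4-.4)
c=[atz(t,*Z(x,y),.016) for x,y in((130,55),(640,95),(612,283),(110,240))]
for q in c: print(q)
m=np.mean(c,0);print('ctr',m)
for a,b in((c[0],c[1]),(c[3],c[2])):
    d=a-b;print(np.linalg.norm(d),np.degrees(np.arctan2(-d[0],d[1])))
c=[atz(t,*Z(x,y),.046) for x,y in((272,94),(262,207),)]
d=c[0]-c[1];print(c,np.degrees(np.arctan2(d[1],d[0])))
# depth check
for p,u,v in((t,246.5,194),(s,254.2,198.9)):
    print(pt(p,u,v,np.median(p['depth'][int(v)-1:int(v)+2,int(u)-1:int(u)+3])))
E
```

```text
knob top [0.55534609 0.09330428 0.098     ] [0.55803395 0.09842012 0.098     ]
[0.62841659 0.20575204 0.016     ]
[ 0.59365385 -0.11814908  0.016     ]
[ 0.47428914 -0.09345219  0.016     ]
[0.50975596 0.21887617 0.016     ]
ctr [0.55152888 0.05325673 0.016     ]
0.32576124464360356 -6.125830748693778
0.31433564881813536 -6.478538831680732
[array([0.59377733, 0.1149665 , 0.046     ]), array([0.52326048, 0.12252495, 0.046     ])] -6.117975385340777
[0.55540124 0.09330604 0.09772337]
[0.55620594 0.09717322 0.0956926 ]
```

```bash
python3 - <<'E'
from h import *
for n in('top','scene'):
    p=bot.capture(n)
    r=bot.regions_of('microscope_foot',p)
    for q in r[:2]:
        print(n,q['p'],q['extent'])
    P=[]
    for v in range(0,384,3):
        for u in range(0,512,3):
            d=p['depth'][v,u]
            if d>0:
                X=pt(p,u,v,d)
                if X[2]>.2 and .25<X[0]<.9 and -.45<X[1]<.3: P.append(X)
    P=np.array(P);print(len(P))
    for z in np.arange(.2,.6,.05):
        m=P[(P[:,2]>z)&(P[:,2]<z+.05)]
        if len(m):print(round(z,2),len(m),m.min(0).round(3),m.max(0).round(3), 'minr',np.hypot(m[:,0],m[:,1]).min())
E
```

```text
top 0.75 [389.2, 183.3, 124.8, 161.8]
2188
0.2 82 [ 0.485 -0.28   0.201] [ 0.662 -0.171  0.247] minr 0.5146846614954714
0.25 122 [ 0.252 -0.28   0.252] [0.658 0.1   0.3  ] minr 0.2697359379087983
0.3 224 [ 0.25  -0.261  0.3  ] [0.661 0.099 0.35 ] minr 0.2631216089234107
0.35 467 [ 0.25  -0.262  0.35 ] [0.66  0.079 0.4  ] minr 0.25985501423882906
0.4 113 [ 0.25  -0.244  0.4  ] [0.435 0.051 0.449] minr 0.2516190736913478
0.45 83 [ 0.25  -0.127  0.451] [0.297 0.018 0.5  ] minr 0.25013362245274307
0.5 116 [ 0.25  -0.154  0.5  ] [ 0.303 -0.01   0.55 ] minr 0.2512136996019104
0.55 163 [ 0.251 -0.178  0.55 ] [ 0.308 -0.038  0.599] minr 0.25489863390083467
scene 0.75 [165.8, 118.5, 128.3, 187.6]
1172
0.2 154 [ 0.251 -0.26   0.2  ] [0.662 0.087 0.25 ] minr 0.26141431344859173
0.25 238 [ 0.25  -0.261  0.25 ] [0.663 0.106 0.3  ] minr 0.26449299143040345
0.3 286 [ 0.251 -0.262  0.3  ] [0.663 0.087 0.35 ] minr 0.26008145989780196
0.35 316 [ 0.25  -0.261  0.35 ] [0.663 0.07  0.4  ] minr 0.25888780847217663
0.4 127 [ 0.251 -0.236  0.4  ] [0.432 0.05  0.449] minr 0.2536397935405774
0.45 51 [ 0.251 -0.108  0.45 ] [0.291 0.019 0.474] minr 0.25125766638858654
```

View pics/wrist0.png

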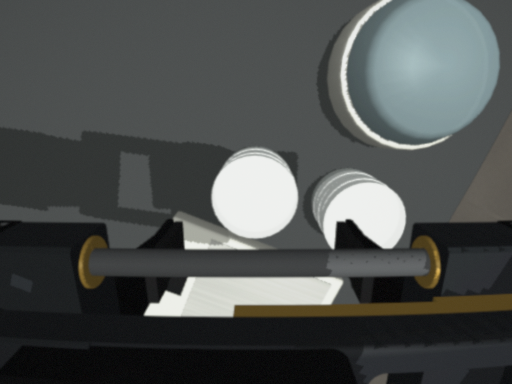

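```bash
python3 - <<'E'
from h import *
for n in('top','scene'):
    p=bot.capture(n)
    R=bot.regions_of('microscope_foot',p)[0]['region']
    P=np.array([pt(p,u,v,p['depth'][v,u]) for v,u in zip(*np.nonzero(R)) if p['depth'][v,u]>0])
    for z in np.arange(0,.6,.05):
        m=P[(P[:,2]>z)&(P[:,2]<z+.05)]
        if len(m):print(round(z,2),len(m),m.min(0).round(3),m.max(0).round(3), 'minr',np.hypot(m[:,0],m[:,1]).min())
E
```

```text
0.0 5276 [ 0.384 -0.423  0.   ] [ 0.808 -0.101  0.05 ] minr 0.4209391994386714
0.05 391 [ 0.42  -0.257  0.05 ] [ 0.66  -0.121  0.1  ] minr 0.4370164738431374
0.1 221 [ 0.526 -0.232  0.1  ] [ 0.65  -0.099  0.15 ] minr 0.5409738196585783
0.15 190 [ 0.607 -0.278  0.15 ] [ 0.661 -0.172  0.2  ] minr 0.642137498617291
0.2 747 [ 0.461 -0.281  0.2  ] [ 0.661 -0.17   0.25 ] minr 0.5015887619951116
0.25 952 [ 0.455 -0.283  0.25 ] [ 0.663 -0.141  0.3  ] minr 0.4898090892671048
0.3 1680 [ 0.438 -0.261  0.3  ] [ 0.661 -0.163  0.35 ] minr 0.4782304034384658
0.35 3762 [ 0.391 -0.267  0.35 ] [ 0.662 -0.153  0.4  ] minr 0.43137944226314995
0.4 516 [ 0.401 -0.245  0.4  ] [ 0.437 -0.154  0.412] minr 0.44274269067925426
0.0 3424 [-0.12  -0.825  0.   ] [ 0.675 -0.112  0.05 ] minr 0.4400296725877226
0.05 520 [ 0.223 -0.728  0.05 ] [ 0.664 -0.165  0.1  ] minr 0.498460261964389
0.1 440 [ 0.411 -0.656  0.1  ] [ 0.664 -0.134  0.15 ] minr 0.5482762659246488
0.15 569 [ 0.485 -0.26   0.15 ] [ 0.663 -0.169  0.2  ] minr 0.5185871343929782
0.2 1121 [ 0.48 -0.26  0.2 ] [ 0.663 -0.167  0.25 ] minr 0.5107122636882412
0.25 1425 [ 0.465 -0.263  0.25 ] [ 0.664 -0.139  0.3  ] minr 0.49356246528812686
0.3 1715 [ 0.443 -0.262  0.3  ] [ 0.663 -0.161  0.35 ] minr 0.4834081141162946
0.35 1876 [ 0.401 -0.265  0.35 ] [ 0.664 -0.153  0.4  ] minr 0.43846572166344394
0.4 127 [ 0.407 -0.242  0.4  ] [ 0.437 -0.154  0.411] minr 0.4452853807460819
```

```bash
python3 -m crank '[{"offset":[-0.045,0,0],"spin":0},{"offset":[-0.045,0,0],"spin":0},{"offset":[-0.045,0,0],"spin":0},{"offset":[-0.045,0,0],"spin":0},{"offset":[-0.045,0,0],"spin":0},{"offset":[-0.035,0,0],"spin":0},{"offset":[0,0,0],"spin":0}]' 0.06
```

```text
time_s: 1.85
position: [0.2404, -0.5762, 0.6718]
tcp_rot: [[0.003, 0.923, 0.385], [-0.013, 0.385, -0.923], [-1.0, -0.002, 0.013]]
force: [-0.4, -0.4, 0.0]
opening: 0.694
```

```bash
python3 -m crank '[{"offset":[0,0.0276,-0.025],"spin":0},{"offset":[0,0.0276,-0.025],"spin":0},{"offset":[0,0.0276,-0.025],"spin":0},{"offset":[0,0.0276,-0.025],"spin":0},{"offset":[0,0.0276,-0.025],"spin":0},{"offset":[0,0.0276,-0.025],"spin":0},{"offset":[0,0.0276,-0.025],"spin":0},{"offset":[0,0.0276,-0.025],"spin":0},{"offset":[0,0.0276,-0.025],"spin":0},{"offset":[0,0.0276,-0.025],"spin":0}]'
```

```text
time_s: 2.85
position: [0.3993, -0.2384, 0.6639]
tcp_rot: [[-0.001, 0.923, 0.384], [0.001, 0.384, -0.923], [-1.0, -0.0, -0.001]]
force: [0.1, -0.5, 0.2]
opening: 0.691
```

```bash
python3 -m crank '[{"offset":[0,0.0276,-0.025],"spin":0},{"offset":[0,0.0276,-0.025],"spin":0},{"offset":[0,0.0276,-0.025],"spin":0},{"offset":[0,0.0276,-0.025],"spin":0},{"offset":[0,0.0276,-0.025],"spin":0},{"offset":[0,0.0276,-0.025],"spin":0},{"offset":[0,0.0276,-0.025],"spin":0},{"offset":[0,0.0276,-0.025],"spin":0},{"offset":[0,0.0276,-0.025],"spin":0},{"offset":[0,0.0276,-0.025],"spin":0},{"offset":[0,0,0],"spin":-0.14},{"offset":[0,0,0],"spin":-0.14}]'
```

```text
time_s: 4.05
position: [0.558, 0.0983, 0.6632]
tcp_rot: [[-0.003, 0.776, 0.631], [-0.0, 0.631, -0.776], [-1.0, -0.002, -0.002]]
force: [0.0, -0.8, -0.9]
opening: 0.691
```

```bash
python3 -m crank '[{"offset":[0.045,0,0],"spin":-0.14},{"offset":[0.045,0,0],"spin":-0.14},{"offset":[0.045,0,0],"spin":-0.14},{"offset":[0.045,0,0],"spin":-0.015},{"offset":[0.045,0,0],"spin":0},{"offset":[0.035,0,0],"spin":0},{"offset":[0,0,0],"spin":0},{"offset":[0,0,0],"spin":0}]'
python3 - <<'E'
from h import *
p=bot.capture('wrist');save(p,'w1')
for l in('knob','collar','screw'):
  for r in bot.regions_of(l,p)[:2]:print(l,r['p'],r['extent'])
for X in ((.5555,.0933,.098),(.558,.0984,.098),(.5565,.096,.098)):print(proj(p,X))
s=bot.read_state();print(s['position'],s['joint_positions'],s['force'])
E
```

```text
time_s: 4.85
position: [0.5578, 0.0969, 0.4046]
tcp_rot: [[-0.001, 0.445, 0.896], [0.0, 0.896, -0.445], [-1.0, -0.001, -0.001]]
force: [0.1, 0.5, 1.3]
opening: 0.688
knob 0.92 [261.6, 184.7, 29.5, 35.2]
collar 0.5 [259.6, 168.1, 33.5, 14.7]
screw 0.73 [261.0, 183.5, 29.7, 32.0]
screw 0.59 [381.1, 61.5, 118.6, 123.1]
(np.float64(260.2302311836571), np.float64(188.49340769633582))
(np.float64(260.20567842059353), np.float64(182.80022692478707))
(np.float64(259.91735688885234), np.float64(185.63068464424532))
[0.55832217 0.09696705 0.407139  ] [-1.44323442e+00  2.55109428e+01  9.05288934e+01 -7.83987964e-04
  6.36755989e+01  2.49667037e+01] [-0.41953647  0.41863997 -0.28209594]
```

View pics/w1.png

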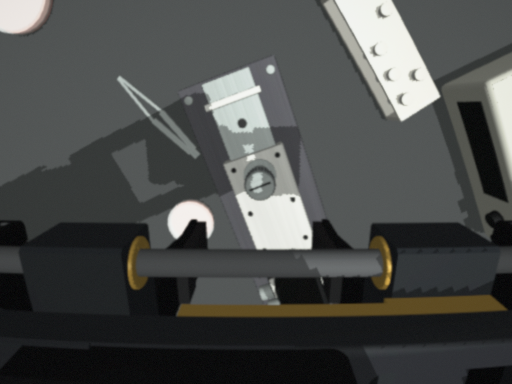

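```bash
python3 - <<'E'
from h import *
a=cv2.imread('pics/w1.png')[155:215,225:300]
cv2.imwrite('pics/w1z.png',cv2.resize(a,None,fx=8,fy=8,interpolation=cv2.INTER_CUBIC))
p=bot.capture('wrist')
for uv in((260.5,182),(260.5,184)): print(atz(p,*uv,.098))
for dx in(0,):
  X=np.array([.5565,.097,.098]);print([np.round(proj(p,X+.015*np.array([np.cos(a),np.sin(a),0])),1) for a in np.arange(0,6.3,1.57)])
E
```

```text
[0.56081305 0.09840369 0.098     ]
[0.55992469 0.09660896 0.098     ]
[array([271. , 178.5]), array([250.2, 171.7]), array([243.5, 191.8]), array([263.9, 198.4]), array([271. , 178.5])]
```

View pics/w1z.png

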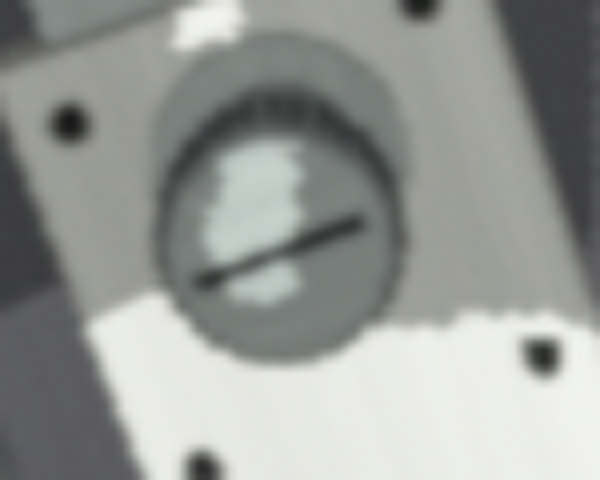

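```bash
python3 -m crank '[{"offset":[0.015,0,0],"spin":0},{"offset":[0,0,0],"spin":0},{"offset":[0,0,0],"spin":0}]'
python3 - <<'E'
from h import *
a=[]
for i in range(3):
    p=bot.capture('wrist');s=bot.read_state();print(s['position'],s['force'])
    g=cv2.cvtColor(p['pixels'],cv2.COLOR_BGR2GRAY)
    R=[r for r in bot.regions_of('knob',p)];print(R[0]['extent'] if R else None)
    X=np.array([.557,.0955,.098]);q=proj(p,X);print(q)
    if R:
        m=R[0]['region'];v,u=np.nonzero(m)
        # top face = near-camera depth points
        d=p['depth'];W=np.array([pt(p,x,y,d[y,x]) for x,y in zip(u,v)])
        t=W[(W[:,2]>.092)&(W[:,2]<.104)];print('top',len(t),t.mean(0),(t.max(0)+t.min(0))/2)
save(p,'w2')
a=p['pixels'][160:220,225:300]
cv2.imwrite('pics/w2z.png',cv2.resize(a,None,fx=8,fy=8,interpolation=cv2.INTER_CUBIC))
E
```

```text
time_s: 5.4
position: [0.5577, 0.097, 0.3905]
tcp_rot: [[0.001, 0.445, 0.896], [-0.0, 0.896, -0.445], [-1.0, 0.0, 0.001]]
force: [0.2, -0.0, 0.0]
opening: 0.687
[0.55784457 0.0969448  0.39068984] [ 0.95078301  0.52292949 -0.39042799]
[260.1, 189.1, 36.4, 37.3]
(np.float64(260.1232917580329), np.float64(189.90904126475328))
top 824 [0.5568432  0.09654565 0.0977874 ] [0.55642874 0.09592746 0.09628583]
[0.5578885  0.09697404 0.39062112] [ 0.28922415  0.48430438 -0.45973415]
[260.6, 188.7, 34.3, 37.4]
(np.float64(259.7110834629274), np.float64(190.0453199512017))
top 834 [0.55686764 0.09656244 0.09775351] [0.5563055  0.09577664 0.09619424]
[0.55779233 0.09697431 0.3903693 ] [ 0.07410978 -0.16889015  0.91971112]
[259.9, 188.6, 35.5, 39.0]
(np.float64(259.8423007691422), np.float64(190.03661995041006))
top 835 [0.55680754 0.09660621 0.09777064] [0.55623174 0.09576626 0.09661465]
```

View pics/w2z.png

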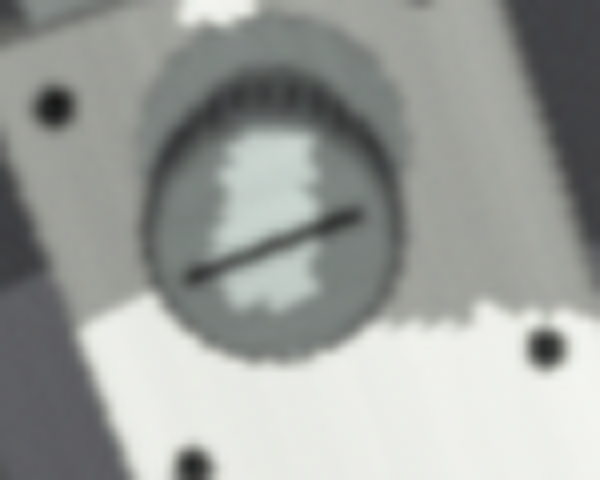

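```bash
python3 -m crank '[{"offset":[0.03,0.002,-0.0005],"spin":0},{"offset":[0.03,0,0],"spin":0},{"offset":[0.03,0,0],"spin":0},{"offset":[0.03,0,0],"spin":0},{"offset":[0.0125,0,0],"spin":0},{"offset":[0,0,0],"spin":0},{"offset":[0,0,0],"spin":0}]' 0.045
python3 - <<'E'
from h import *
p=bot.capture('scene');save(p,'s2')
cv2.imwrite('pics/s2z.png',cv2.resize(p['pixels'][120:270,160:330],None,fx=4,fy=4,interpolation=cv2.INTER_CUBIC))
p=bot.capture('wrist');save(p,'w3');print(bot.read_state()['force'])
E
```

```text
time_s: 6.4
position: [0.5586, 0.099, 0.258]
tcp_rot: [[0.001, 0.445, 0.896], [-0.0, 0.896, -0.445], [-1.0, 0.001, 0.001]]
force: [0.3, -0.4, -0.5]
opening: 0.514
[-0.44276954  1.08092541 -0.08803088]
```

View pics/s2z.png

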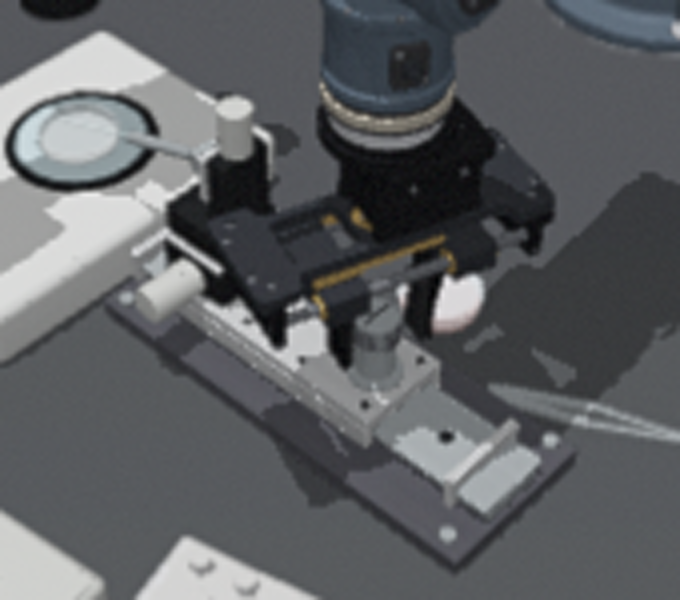

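View pics/w3.png

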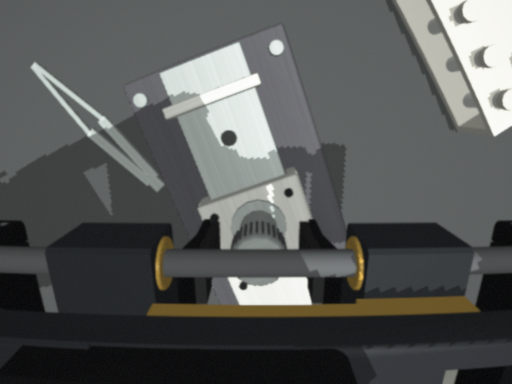

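The knob is at column 258, midway between the fingers at about 220 and 300. The body clears the manipulator. I'll close in steps.

```bash
python3 -m crank '[{"offset":[0,0,0],"spin":0},{"offset":[0,0,0],"spin":0},{"offset":[0,0,0],"spin":0}]' 0.034;python3 -m crank '[{"offset":[0,0,0],"spin":0},{"offset":[0,0,0],"spin":0}]' 0.032;python3 -m crank '[{"offset":[0,0,0],"spin":0},{"offset":[0,0,0],"spin":0}]' 0.031
```

```text
time_s: 6.8
position: [0.5582, 0.099, 0.2579]
tcp_rot: [[0.001, 0.445, 0.896], [-0.0, 0.896, -0.445], [-1.0, 0.001, 0.001]]
force: [-0.5, -0.6, -0.4]
opening: 0.405
time_s: 7.0
position: [0.5581, 0.099, 0.2574]
tcp_rot: [[0.0, 0.445, 0.896], [0.0, 0.896, -0.445], [-1.0, 0.0, 0.0]]
force: [-0.0, -0.2, -0.3]
opening: 0.375
time_s: 7.2
position: [0.5581, 0.0989, 0.2572]
tcp_rot: [[0.0, 0.445, 0.896], [-0.0, 0.896, -0.445], [-1.0, -0.0, 0.0]]
force: [0.5, 0.3, 0.2]
opening: 0.362
```

```bash
python3 -m crank '[{"offset":[0,0,0],"spin":0},{"offset":[0,0,0],"spin":0}]' 0.0295;python3 -m crank '[{"offset":[0,0,0],"spin":0},{"offset":[0,0,0],"spin":0}]' 0.028
```

```text
time_s: 7.4
position: [0.5584, 0.0988, 0.2573]
tcp_rot: [[0.001, 0.445, 0.896], [-0.0, 0.896, -0.445], [-1.0, 0.0, 0.001]]
force: [1.2, -0.9, -1.6]
opening: 0.342
time_s: 7.6
position: [0.5584, 0.0988, 0.2573]
tcp_rot: [[0.001, 0.445, 0.896], [-0.0, 0.896, -0.445], [-1.0, 0.0, 0.001]]
force: [1.6, -1.8, -0.9]
opening: 0.335
```

```bash
python3 -m crank '[{"offset":[0,0,0],"spin":0},{"offset":[0,0,0],"spin":0}]' 0.022;python3 -m crank '[{"offset":[-0.001,0,0],"spin":0},{"offset":[-0.001,0,0],"spin":0},{"offset":[0,0,0],"spin":0}]'
```

```text
time_s: 7.8
position: [0.5584, 0.0988, 0.2573]
tcp_rot: [[0.001, 0.445, 0.896], [-0.0, 0.896, -0.445], [-1.0, 0.0, 0.001]]
force: [2.5, -1.4, -0.5]
opening: 0.334
time_s: 8.1
position: [0.5584, 0.0988, 0.259]
tcp_rot: [[0.001, 0.445, 0.896], [-0.0, 0.896, -0.445], [-1.0, 0.0, 0.001]]
force: [2.9, -3.0, -6.5]
opening: 0.335
```

```bash
python3 -m crank '[{"offset":[-0.001,0,0],"spin":0},{"offset":[-0.001,0,0],"spin":0},{"offset":[0,0,0],"spin":0}]';python3 -m crank '[{"offset":[-0.0008,0,0],"spin":0},{"offset":[0,0,0],"spin":0},{"offset":[0,0,0],"spin":0}]'
```

```text
time_s: 8.4
position: [0.5583, 0.0988, 0.2614]
tcp_rot: [[0.001, 0.445, 0.896], [-0.0, 0.896, -0.445], [-1.0, 0.0, 0.001]]
force: [4.2, -2.7, -6.4]
opening: 0.334
time_s: 8.7
position: [0.5583, 0.0988, 0.2622]
tcp_rot: [[0.001, 0.445, 0.896], [-0.0, 0.896, -0.445], [-1.0, 0.0, 0.001]]
force: [4.5, -2.6, -6.4]
opening: 0.333
```

```bash
python3 -m crank '[{"offset":[-0.0006,0,0.0002],"spin":0},{"offset":[0,0,0],"spin":0},{"offset":[0,0,0],"spin":0}]'
```

```text
time_s: 9.0
position: [0.5584, 0.0988, 0.2625]
tcp_rot: [[0.0, 0.445, 0.896], [-0.0, 0.896, -0.445], [-1.0, 0.0, 0.0]]
force: [4.4, -2.5, -8.2]
opening: 0.336
```

```bash
python3 -m crank '[{"offset":[-0.0003,0,0],"spin":0},{"offset":[0,0,-0.0002],"spin":-0.05},{"offset":[0,0,-0.0002],"spin":-0.05},{"offset":[0,0,0],"spin":0}]'
```

```text
time_s: 9.4
position: [0.558, 0.099, 0.2626]
tcp_rot: [[0.0, 0.352, 0.936], [-0.0, 0.936, -0.352], [-1.0, 0.0, 0.0]]
force: [3.8, -2.6, -9.3]
opening: 0.335
```

```bash
python3 -m crank '[{"offset":[0,0,-0.0002],"spin":-0.05},{"offset":[0,0,-0.0002],"spin":-0.05},{"offset":[0,0,-0.0002],"spin":-0.05},{"offset":[0,0,0],"spin":0}]'
```

```text
time_s: 9.8
position: [0.5575, 0.0992, 0.2626]
tcp_rot: [[0.0, 0.209, 0.978], [-0.0, 0.978, -0.209], [-1.0, 0.0, 0.0]]
force: [5.0, -2.1, -9.7]
opening: 0.337
```

```bash
python3 -m crank '[{"offset":[0,0,-0.0002],"spin":-0.05},{"offset":[0,0,-0.0002],"spin":-0.05},{"offset":[0,0,-0.0002],"spin":-0.05},{"offset":[0,0,0],"spin":0}]'
```

```text
time_s: 10.2
position: [0.5569, 0.0993, 0.2627]
tcp_rot: [[0.0, 0.06, 0.998], [-0.0, 0.998, -0.06], [-1.0, -0.0, 0.0]]
force: [4.8, -2.2, -9.0]
opening: 0.334
```

```bash
python3 -m crank '[{"offset":[0,0,-0.0002],"spin":-0.05},{"offset":[0,0,-0.0002],"spin":-0.05},{"offset":[0,0,-0.0002],"spin":-0.05},{"offset":[0,0,0],"spin":0}]'
```

```text
time_s: 10.6
position: [0.5563, 0.0993, 0.2629]
tcp_rot: [[0.0, -0.09, 0.996], [-0.0, 0.996, 0.09], [-1.0, -0.0, 0.0]]
force: [4.4, -2.6, -8.3]
opening: 0.338
```

```bash
python3 -m crank '[{"offset":[0,0,-0.0002],"spin":-0.05},{"offset":[0,0,-0.0002],"spin":-0.05},{"offset":[0,0,-0.0002],"spin":-0.05},{"offset":[0,0,0],"spin":0}]'
```

```text
time_s: 11.0
position: [0.5556, 0.0992, 0.2629]
tcp_rot: [[0.0, -0.238, 0.971], [-0.0, 0.971, 0.238], [-1.0, -0.0, 0.0]]
force: [4.6, -2.1, -8.0]
opening: 0.336
```

```bash
python3 -m crank '[{"offset":[-0.0006,0,0],"spin":0},{"offset":[0,0,0],"spin":0},{"offset":[0,0,0],"spin":0}]'
```

```text
time_s: 11.3
position: [0.5556, 0.0992, 0.2635]
tcp_rot: [[0.0, -0.237, 0.972], [-0.0, 0.972, 0.237], [-1.0, -0.0, 0.0]]
force: [4.5, -3.0, -6.9]
opening: 0.338
```

```bash
python3 -m crank '[{"offset":[-0.001,0,0],"spin":0},{"offset":[-0.001,0,0],"spin":0},{"offset":[0,0,0],"spin":0}]'
```

```text
time_s: 11.6
position: [0.5557, 0.0992, 0.2656]
tcp_rot: [[0.0, -0.237, 0.972], [-0.0, 0.972, 0.237], [-1.0, -0.0, 0.0]]
force: [4.2, -2.6, -7.8]
opening: 0.336
```

```bash
python3 -m crank '[{"offset":[-0.001,0,0],"spin":0},{"offset":[-0.001,0,0],"spin":0},{"offset":[-0.0008,0,0],"spin":0},{"offset":[0,0,0],"spin":0},{"offset":[0,0,0],"spin":0}]'
```

```text
time_s: 12.1
position: [0.5556, 0.0992, 0.2682]
tcp_rot: [[0.0, -0.237, 0.972], [-0.0, 0.972, 0.237], [-1.0, -0.0, 0.0]]
force: [4.6, -3.0, -8.1]
opening: 0.334
```

```bash
python3 -m crank '[{"offset":[0.002,0,0],"spin":0},{"offset":[0.002,0,0],"spin":0},{"offset":[0.002,0,0],"spin":0},{"offset":[0.002,0,0],"spin":0},{"offset":[0.002,0,0],"spin":0},{"offset":[0.0008,0,-0.0002],"spin":-0.04},{"offset":[0,0,-0.0002],"spin":-0.04},{"offset":[0,0,0],"spin":0},{"offset":[0,0,0],"spin":0}]'
python3 -m crank '[{"offset":[0,0,0],"spin":0},{"offset":[0,0,0],"spin":0},{"offset":[0,0,0],"spin":0}]' 0.045
```

```text
time_s: 13.0
position: [0.5553, 0.0991, 0.2575]
tcp_rot: [[0.001, -0.314, 0.95], [-0.0, 0.95, 0.314], [-1.0, -0.0, 0.0]]
force: [4.2, -3.0, -7.0]
opening: 0.336
time_s: 13.3
position: [0.5541, 0.0996, 0.2577]
tcp_rot: [[-0.003, -0.314, 0.95], [0.001, 0.95, 0.314], [-1.0, 0.002, -0.002]]
force: [-0.6, 0.3, 0.1]
opening: 0.491
```

```bash
python3 -m crank '[{"offset":[0,0,0],"spin":0.13},{"offset":[0,0,0],"spin":0.13},{"offset":[0,0,0],"spin":0.13},{"offset":[0,0,0],"spin":0.13},{"offset":[0,0,0],"spin":0.13},{"offset":[0,0,0],"spin":0.13},{"offset":[0,0.0012,0.0042],"spin":0},{"offset":[0,0,0],"spin":0},{"offset":[0,0,0],"spin":0}]'
```

```text
time_s: 14.2
position: [0.5594, 0.0984, 0.2576]
tcp_rot: [[-0.0, 0.443, 0.896], [0.0, 0.896, -0.443], [-1.0, -0.0, -0.0]]
force: [-0.5, -0.0, -0.0]
opening: 0.516
```

```bash
python3 -m crank '[{"offset":[0,0,-0.001],"spin":0},{"offset":[0,0,0],"spin":0},{"offset":[0,0,0],"spin":0}]' 0.032; python3 -m crank '[{"offset":[0,0,0],"spin":0},{"offset":[0,0,0],"spin":0}]' 0.0295; python3 -m crank '[{"offset":[0,0,0],"spin":0},{"offset":[0,0,0],"spin":0},{"offset":[0,0,0],"spin":0}]' 0.022
```

```text
time_s: 14.5
position: [0.5584, 0.0988, 0.2575]
tcp_rot: [[-0.0, 0.444, 0.896], [0.0, 0.896, -0.444], [-1.0, -0.0, -0.0]]
force: [0.1, -0.7, -0.0]
opening: 0.387
time_s: 14.7
position: [0.5586, 0.0988, 0.2576]
tcp_rot: [[0.0, 0.445, 0.896], [-0.0, 0.896, -0.445], [-1.0, 0.0, 0.0]]
force: [-0.1, -0.9, 0.6]
opening: 0.346
time_s: 15.0
position: [0.5587, 0.0988, 0.2576]
tcp_rot: [[0.0, 0.445, 0.896], [-0.0, 0.896, -0.445], [-1.0, 0.0, 0.0]]
force: [-0.3, 0.1, -0.0]
opening: 0.333
```

Now lift. It should pass the 5 mm stop.

```bash
python3 -m crank '[{"offset":[-0.0015,0,0],"spin":0},{"offset":[-0.0015,0,0],"spin":0},{"offset":[-0.0015,0,0],"spin":0},{"offset":[-0.001,0,0],"spin":0},{"offset":[0,0,0],"spin":0},{"offset":[0,0,0],"spin":0}]';python3 -m crank '[{"offset":[-0.0007,0,0],"spin":0},{"offset":[0,0,0],"spin":0},{"offset":[0,0,0],"spin":0}]'
```

```text
time_s: 15.6
position: [0.5586, 0.0988, 0.263]
tcp_rot: [[0.0, 0.445, 0.896], [-0.0, 0.896, -0.445], [-1.0, -0.0, 0.0]]
force: [2.5, 0.3, -7.5]
opening: 0.33
time_s: 15.9
position: [0.5586, 0.0988, 0.2638]
tcp_rot: [[0.0, 0.445, 0.896], [-0.0, 0.896, -0.445], [-1.0, 0.0, 0.0]]
force: [2.1, -1.1, -8.0]
opening: 0.335
```

```bash
python3 -m crank '[{"offset":[-0.0015,0,0],"spin":0},{"offset":[-0.0015,0,0],"spin":0},{"offset":[-0.0015,0,0],"spin":0},{"offset":[0,0,0],"spin":0},{"offset":[0,0,0],"spin":0}]';python3 -m crank '[{"offset":[-0.0006,0,0],"spin":0},{"offset":[0,0,0],"spin":0},{"offset":[0,0,0],"spin":0}]'
```

```text
time_s: 16.4
position: [0.5586, 0.0988, 0.2684]
tcp_rot: [[0.0, 0.445, 0.896], [-0.0, 0.896, -0.445], [-1.0, 0.0, 0.0]]
force: [2.6, -0.9, -7.3]
opening: 0.333
time_s: 16.7
position: [0.5586, 0.0988, 0.2689]
tcp_rot: [[0.0, 0.445, 0.896], [-0.0, 0.896, -0.445], [-1.0, 0.0, 0.0]]
force: [3.1, -1.3, -8.3]
opening: 0.334
```

```bash
python3 -m crank '[{"offset":[0,0,-0.0002],"spin":-0.06},{"offset":[0,0,-0.0002],"spin":-0.06},{"offset":[0,0,-0.0002],"spin":-0.06},{"offset":[0,0,0],"spin":0}]'
```

```text
time_s: 17.1
position: [0.558, 0.099, 0.2689]
tcp_rot: [[-0.0, 0.277, 0.961], [-0.0, 0.961, -0.277], [-1.0, -0.0, -0.0]]
force: [2.0, -1.3, -7.7]
opening: 0.34
```

```bash
python3 -m crank '[{"offset":[0,0,-0.0002],"spin":-0.06},{"offset":[0,0,-0.0002],"spin":-0.06},{"offset":[0,0,-0.0002],"spin":-0.06},{"offset":[0,0,0],"spin":0}]'
```

```text
time_s: 17.5
position: [0.5573, 0.0992, 0.2688]
tcp_rot: [[-0.0, 0.102, 0.995], [0.0, 0.995, -0.102], [-1.0, -0.0, -0.0]]
force: [2.5, -0.3, -8.3]
opening: 0.337
```

```bash
python3 -m crank '[{"offset":[0,0,-0.0002],"spin":-0.06},{"offset":[0,0,-0.0002],"spin":-0.06},{"offset":[0,0,0],"spin":0}]'
```

```text
time_s: 17.8
position: [0.5569, 0.0992, 0.2688]
tcp_rot: [[-0.001, -0.017, 1.0], [0.0, 1.0, 0.017], [-1.0, 0.0, -0.001]]
force: [2.3, -1.5, -7.8]
opening: 0.335
```

```bash
python3 -m crank '[{"offset":[0,0,-0.0002],"spin":-0.06},{"offset":[0,0,-0.0002],"spin":-0.06},{"offset":[0,0,0],"spin":0}]'
```

```text
time_s: 18.1
position: [0.5564, 0.0992, 0.2688]
tcp_rot: [[-0.001, -0.136, 0.991], [-0.0, 0.991, 0.136], [-1.0, 0.0, -0.001]]
force: [2.1, -0.9, -8.3]
opening: 0.331
```

```bash
python3 -m crank '[{"offset":[0,0,-0.0002],"spin":-0.06},{"offset":[0,0,-0.0002],"spin":-0.06},{"offset":[0,0,0],"spin":0}]'
```

```text
time_s: 18.4
position: [0.556, 0.0991, 0.269]
tcp_rot: [[-0.001, -0.254, 0.967], [-0.0, 0.967, 0.254], [-1.0, 0.0, -0.001]]
force: [1.2, -0.8, -5.6]
opening: 0.34
```

```bash
python3 -m crank '[{"offset":[-0.0001,0,-0.0002],"spin":-0.06},{"offset":[-0.0001,0,-0.0002],"spin":-0.06},{"offset":[0,0,0],"spin":0}]'
```

```text
time_s: 18.7
position: [0.5556, 0.099, 0.2692]
tcp_rot: [[-0.001, -0.367, 0.93], [-0.0, 0.93, 0.367], [-1.0, 0.0, -0.001]]
force: [1.1, -1.5, -4.5]
opening: 0.341
```

```bash
python3 -m crank '[{"offset":[-0.0001,0,-0.0001],"spin":-0.05},{"offset":[0,0,0],"spin":0}]'; python3 -m crank '[{"offset":[0.0004,0,0],"spin":0},{"offset":[0,0,0],"spin":0}]'
```

```text
time_s: 18.9
position: [0.5554, 0.0989, 0.2692]
tcp_rot: [[-0.001, -0.413, 0.911], [-0.0, 0.911, 0.413], [-1.0, 0.0, -0.001]]
force: [-0.2, -1.5, -5.1]
opening: 0.337
time_s: 19.1
position: [0.5554, 0.0989, 0.2691]
tcp_rot: [[-0.001, -0.415, 0.91], [-0.0, 0.91, 0.415], [-1.0, 0.0, -0.001]]
force: [-1.0, -2.7, -1.4]
opening: 0.335
```

```bash
python3 -m crank '[{"offset":[0,0,0],"spin":0},{"offset":[0,0,0],"spin":0},{"offset":[0,0,0],"spin":0}]' 0.045
python3 - <<'E'
from h import *
p=bot.capture('scene');save(p,'s3')
cv2.imwrite('pics/s3z.png',cv2.resize(p['pixels'][140:260,180:320],None,fx=5,fy=5,interpolation=cv2.INTER_CUBIC))
E
```

```text
time_s: 19.4
position: [0.5561, 0.0992, 0.2692]
tcp_rot: [[0.001, -0.416, 0.91], [0.0, 0.91, 0.416], [-1.0, -0.0, 0.002]]
force: [0.3, -0.4, 0.1]
opening: 0.485
```

View pics/s3z.png

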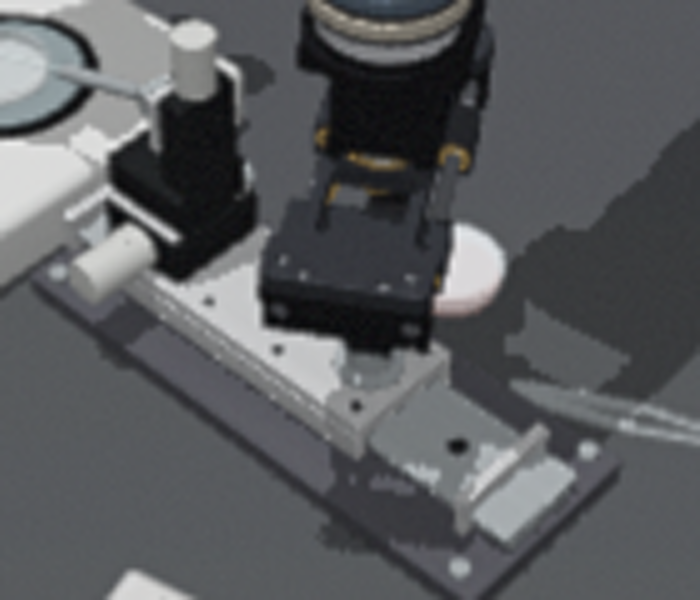

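The knob is hidden behind the gripper in this view. I'll turn the gripper back and look again.

```bash
python3 -m crank '[{"offset":[0,0,0],"spin":0.126},{"offset":[0,0,0],"spin":0.126},{"offset":[0,0,0],"spin":0.126},{"offset":[0,0,0],"spin":0.126},{"offset":[0,0,0],"spin":0.126},{"offset":[0,0,0],"spin":0.126},{"offset":[0,0.0007,0.0022],"spin":0.126},{"offset":[0,0,0],"spin":0},{"offset":[0,0,0],"spin":0}]'
python3 - <<'E'
from h import *
p=bot.capture('scene');save(p,'s4')
cv2.imwrite('pics/s4z.png',cv2.resize(p['pixels'][140:260,180:320],None,fx=5,fy=5,interpolation=cv2.INTER_CUBIC))
E
```

```text
time_s: 20.35
position: [0.5581, 0.099, 0.2688]
tcp_rot: [[0.0, 0.435, 0.9], [0.0, 0.9, -0.435], [-1.0, 0.0, 0.0]]
force: [0.1, 0.5, -0.2]
opening: 0.519
```

View pics/s4z.png

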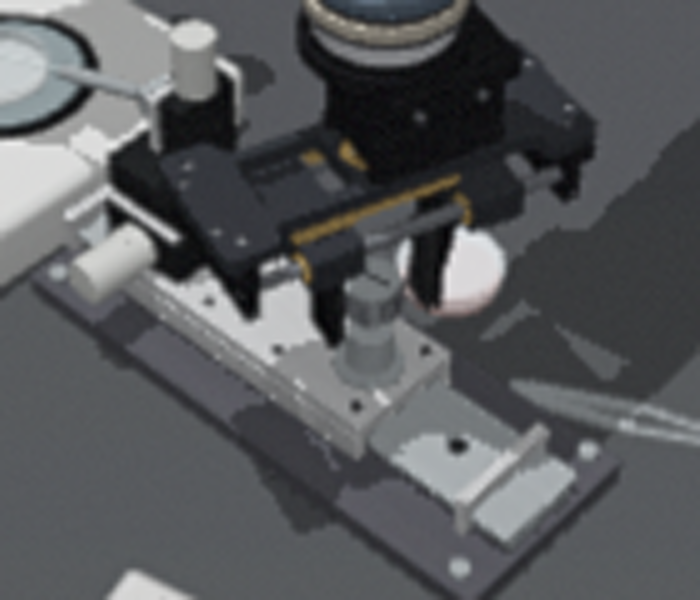

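Knob top is now at row 196, up from about 200.5, so the thread is holding the screw. Next winding stroke.

```bash
python3 -m crank '[{"offset":[0,0,0.0003],"spin":0},{"offset":[0,0,0],"spin":0},{"offset":[0,0,0],"spin":0}]' 0.032; python3 -m crank '[{"offset":[0,0,0],"spin":0},{"offset":[0,0,0],"spin":0}]' 0.0295; python3 -m crank '[{"offset":[0,0,0],"spin":0},{"offset":[0,0,0],"spin":0},{"offset":[0,0,0],"spin":0}]' 0.022
```

```text
time_s: 20.7
position: [0.5583, 0.0988, 0.2688]
tcp_rot: [[-0.0, 0.437, 0.899], [0.0, 0.899, -0.437], [-1.0, -0.0, -0.0]]
force: [-0.4, 0.3, -0.6]
opening: 0.387
time_s: 20.9
position: [0.5585, 0.0987, 0.2688]
tcp_rot: [[0.001, 0.437, 0.899], [-0.0, 0.899, -0.437], [-1.0, 0.0, 0.001]]
force: [-0.1, -0.3, -0.5]
opening: 0.347
time_s: 21.2
position: [0.5585, 0.0987, 0.2688]
tcp_rot: [[0.001, 0.438, 0.899], [-0.0, 0.899, -0.438], [-1.0, 0.0, 0.001]]
force: [1.0, -1.6, -1.1]
opening: 0.336
```

```bash
python3 -m crank '[{"offset":[-0.0002,0,-0.0002],"spin":-0.06},{"offset":[-0.0001,0,-0.0002],"spin":-0.06},{"offset":[-0.0002,0,-0.0002],"spin":-0.06},{"offset":[-0.0001,0,-0.0002],"spin":-0.06},{"offset":[0,0,0],"spin":0}]'
```

```text
time_s: 21.7
position: [0.5577, 0.099, 0.2693]
tcp_rot: [[0.0, 0.212, 0.977], [-0.0, 0.977, -0.212], [-1.0, 0.0, 0.0]]
force: [1.8, -1.7, -1.5]
opening: 0.34
```

```bash
python3 -m crank '[{"offset":[-0.0002,0,-0.0002],"spin":-0.06},{"offset":[-0.0001,0,-0.0002],"spin":-0.06},{"offset":[-0.0002,0,-0.0002],"spin":-0.06},{"offset":[-0.0001,0,-0.0002],"spin":-0.06},{"offset":[-0.0001,0,-0.0002],"spin":-0.06},{"offset":[0,0,0],"spin":0}]'
```

```text
time_s: 22.3
position: [0.5566, 0.0991, 0.2701]
tcp_rot: [[0.0, -0.086, 0.996], [-0.0, 0.996, 0.086], [-1.0, -0.0, 0.0]]
force: [0.3, -0.4, -0.9]
opening: 0.342
```

```bash
python3 -m crank '[{"offset":[-0.0002,0,-0.0002],"spin":-0.06},{"offset":[-0.0001,0,-0.0002],"spin":-0.06},{"offset":[-0.0002,0,-0.0002],"spin":-0.06},{"offset":[-0.0001,0,-0.0002],"spin":-0.06},{"offset":[-0.0001,0,-0.0002],"spin":-0.06},{"offset":[0,0,0],"spin":0}]'
```

```text
time_s: 22.9
position: [0.5555, 0.0989, 0.2707]
tcp_rot: [[-0.0, -0.376, 0.927], [-0.0, 0.927, 0.376], [-1.0, -0.0, -0.0]]
force: [0.4, -1.3, -0.1]
opening: 0.338
```

```bash
python3 -m crank '[{"offset":[0,0,0],"spin":0},{"offset":[0,0,0],"spin":0},{"offset":[0,0,0],"spin":0}]' 0.045; python3 -m crank '[{"offset":[0,0,0],"spin":0.12},{"offset":[0,0,0],"spin":0.12},{"offset":[0,0,0],"spin":0.12},{"offset":[0,0,0],"spin":0.12},{"offset":[0,0,0],"spin":0.12},{"offset":[0,0,0],"spin":0.12},{"offset":[0,0.0007,0.0026],"spin":0.12},{"offset":[0,0,0],"spin":0},{"offset":[0,0,0],"spin":0}]'
```

```text
time_s: 23.2
position: [0.5555, 0.0991, 0.2708]
tcp_rot: [[-0.0, -0.377, 0.926], [0.0, 0.926, 0.377], [-1.0, 0.0, -0.0]]
force: [0.4, 0.3, -0.5]
opening: 0.484
time_s: 24.1
position: [0.5582, 0.0988, 0.2708]
tcp_rot: [[-0.0, 0.436, 0.9], [0.0, 0.9, -0.436], [-1.0, -0.0, -0.0]]
force: [0.3, 0.2, 0.2]
opening: 0.518
```

```bash
python3 -m crank '[{"offset":[0,0,0.0002],"spin":0},{"offset":[0,0,0],"spin":0},{"offset":[0,0,0],"spin":0}]' 0.032; python3 -m crank '[{"offset":[0,0,0],"spin":0},{"offset":[0,0,0],"spin":0}]' 0.0295; python3 -m crank '[{"offset":[0,0,0],"spin":0},{"offset":[0,0,0],"spin":0},{"offset":[0,0,0],"spin":0}]' 0.022
```

```text
time_s: 24.4
position: [0.5584, 0.0987, 0.2708]
tcp_rot: [[-0.0, 0.437, 0.899], [-0.0, 0.899, -0.437], [-1.0, -0.0, -0.0]]
force: [0.4, 0.9, 0.3]
opening: 0.39
time_s: 24.6
position: [0.5586, 0.0987, 0.2708]
tcp_rot: [[0.0, 0.437, 0.899], [-0.0, 0.899, -0.437], [-1.0, 0.0, 0.0]]
force: [0.1, -0.3, -1.5]
opening: 0.351
time_s: 24.9
position: [0.5586, 0.0986, 0.2708]
tcp_rot: [[0.0, 0.438, 0.899], [-0.0, 0.899, -0.438], [-1.0, 0.0, 0.0]]
force: [0.8, -1.0, -0.2]
opening: 0.335
```

```bash
python3 -m crank '[{"offset":[-0.0002,0,-0.0002],"spin":-0.06},{"offset":[-0.0001,0,-0.0002],"spin":-0.06},{"offset":[-0.0002,0,-0.0002],"spin":-0.06},{"offset":[-0.0001,0,-0.0002],"spin":-0.06},{"offset":[0,0,0],"spin":0}]'
```

```text
time_s: 25.4
position: [0.5578, 0.0989, 0.2713]
tcp_rot: [[0.0, 0.211, 0.977], [-0.0, 0.977, -0.211], [-1.0, -0.0, 0.0]]
force: [-0.3, -0.3, -0.9]
opening: 0.338
```

```bash
python3 -m crank '[{"offset":[-0.0002,0,-0.0002],"spin":-0.06},{"offset":[-0.0001,0,-0.0002],"spin":-0.06},{"offset":[-0.0002,0,-0.0002],"spin":-0.06},{"offset":[-0.0001,0,-0.0002],"spin":-0.06},{"offset":[-0.0001,0,-0.0002],"spin":-0.06},{"offset":[0,0,0],"spin":0}]'
```

```text
time_s: 26.0
position: [0.5567, 0.099, 0.2721]
tcp_rot: [[-0.0, -0.086, 0.996], [-0.0, 0.996, 0.086], [-1.0, -0.0, -0.0]]
force: [1.4, -0.6, -0.9]
opening: 0.339
```

```bash
python3 -m crank '[{"offset":[-0.0001,0,-0.0002],"spin":-0.06},{"offset":[-0.0001,0,-0.0002],"spin":-0.06},{"offset":[-0.0002,0,-0.0002],"spin":-0.06},{"offset":[-0.0001,0,-0.0002],"spin":-0.06},{"offset":[-0.0001,0,-0.0002],"spin":-0.06},{"offset":[0,0,0],"spin":0}]'
```

```text
time_s: 26.6
position: [0.5556, 0.0988, 0.2726]
tcp_rot: [[-0.001, -0.376, 0.927], [-0.0, 0.927, 0.376], [-1.0, -0.0, -0.001]]
force: [-0.1, 0.2, -0.2]
opening: 0.338
```

```bash
python3 -m crank '[{"offset":[0,0,0],"spin":0},{"offset":[0,0,0],"spin":0},{"offset":[0,0,0],"spin":0}]' 0.045; python3 -m crank '[{"offset":[0,0,0],"spin":0.12},{"offset":[0,0,0],"spin":0.12},{"offset":[0,0,0],"spin":0.12},{"offset":[0,0,0],"spin":0.12},{"offset":[0,0,0],"spin":0.12},{"offset":[0,0,0],"spin":0.12},{"offset":[0,0.0007,0.0026],"spin":0.12},{"offset":[0,0,0],"spin":0},{"offset":[0,0,0],"spin":0}]';python3 -m crank '[{"offset":[0,0,0.0002],"spin":0},{"offset":[0,0,0],"spin":0},{"offset":[0,0,0],"spin":0}]' 0.032; python3 -m crank '[{"offset":[0,0,0],"spin":0},{"offset":[0,0,0],"spin":0}]' 0.0295; python3 -m crank '[{"offset":[0,0,0],"spin":0},{"offset":[0,0,0],"spin":0},{"offset":[0,0,0],"spin":0}]' 0.022
```

```text
time_s: 26.9
position: [0.5557, 0.0989, 0.2727]
tcp_rot: [[-0.0, -0.377, 0.926], [0.0, 0.926, 0.377], [-1.0, 0.0, 0.0]]
force: [-0.4, -0.3, 0.5]
opening: 0.488
time_s: 27.8
position: [0.5584, 0.0987, 0.2727]
tcp_rot: [[-0.0, 0.436, 0.9], [0.0, 0.9, -0.436], [-1.0, 0.0, -0.0]]
force: [0.1, -0.9, -0.8]
opening: 0.519
time_s: 28.1
position: [0.5586, 0.0986, 0.2727]
tcp_rot: [[-0.0, 0.437, 0.899], [0.0, 0.899, -0.437], [-1.0, 0.0, -0.0]]
force: [0.7, 0.9, -0.4]
opening: 0.388
time_s: 28.3
position: [0.5586, 0.0986, 0.2727]
tcp_rot: [[-0.0, 0.438, 0.899], [0.0, 0.899, -0.438], [-1.0, 0.0, -0.0]]
force: [-0.8, -0.2, 0.3]
opening: 0.345
time_s: 28.6
position: [0.5587, 0.0986, 0.2727]
tcp_rot: [[0.0, 0.438, 0.899], [-0.0, 0.899, -0.438], [-1.0, 0.0, 0.0]]
force: [-0.2, -0.8, -1.5]
opening: 0.338
```

```bash
python3 -m crank '[{"offset":[-0.0001,0,-0.0002],"spin":-0.06},{"offset":[-0.0001,0,-0.0002],"spin":-0.06},{"offset":[-0.0001,0,-0.0002],"spin":-0.06},{"offset":[-0.0001,0,-0.0002],"spin":-0.06},{"offset":[0,0,0],"spin":0}]'
```

```text
time_s: 29.1
position: [0.5579, 0.0988, 0.2729]
tcp_rot: [[-0.0, 0.211, 0.977], [-0.0, 0.977, -0.211], [-1.0, -0.0, -0.0]]
force: [0.5, -0.0, -1.0]
opening: 0.336
```

```bash
python3 -m crank '[{"offset":[-0.0001,0,-0.0002],"spin":-0.06},{"offset":[0,0,-0.0002],"spin":-0.06},{"offset":[0,0,-0.0002],"spin":-0.06},{"offset":[0,0,-0.0002],"spin":-0.06},{"offset":[0,0,-0.0002],"spin":-0.06},{"offset":[0,0,0],"spin":0}]'
```

```text
time_s: 29.7
position: [0.5568, 0.0989, 0.2729]
tcp_rot: [[-0.0, -0.086, 0.996], [-0.0, 0.996, 0.086], [-1.0, -0.0, -0.0]]
force: [0.1, 0.7, -2.0]
opening: 0.336
```

```bash
python3 -m crank '[{"offset":[0,0,-0.0002],"spin":-0.06},{"offset":[0,0,-0.0002],"spin":-0.06},{"offset":[0,0,-0.0002],"spin":-0.06},{"offset":[0,0,0],"spin":0},{"offset":[0,0,0],"spin":0}]'
python3 - <<'E'
from h import *
s=bot.read_state();R=s['tcp_rot'];u=np.array([.108,.994,0]);print(s['position'],s['force'],R.T@u*.003)
E
```

```text
time_s: 30.2
position: [0.5562, 0.0988, 0.2729]
tcp_rot: [[-0.001, -0.262, 0.965], [-0.0, 0.965, 0.262], [-1.0, 0.0, -0.001]]
force: [-0.8, 0.3, -1.7]
opening: 0.338
[0.55615833 0.09884054 0.27291818] [-0.76762059  0.28612022 -1.70026043] [-5.30651185e-07  2.79319453e-03  1.09332706e-03]
```

Height is steady through more turning, so it's on the land. Testing the slide gently.

```bash
python3 -m crank '[{"offset":[0,0.0014,0.00055],"spin":0},{"offset":[0,0.0014,0.00055],"spin":0},{"offset":[0,0,0],"spin":0},{"offset":[0,0,0],"spin":0}]'
```

```text
time_s: 30.6
position: [0.5565, 0.1018, 0.273]
tcp_rot: [[-0.001, -0.264, 0.965], [-0.0, 0.965, 0.264], [-1.0, 0.0, -0.001]]
force: [-0.8, -2.0, -3.5]
opening: 0.336
```

```bash
python3 -m crank '[{"offset":[0,0.0028,0.0011],"spin":0},{"offset":[0,0.0028,0.0011],"spin":0},{"offset":[0,0.0028,0.0011],"spin":0},{"offset":[0,0.0028,0.0011],"spin":0},{"offset":[0,0.0028,0.0011],"spin":0},{"offset":[0,0.0028,0.0011],"spin":0},{"offset":[0,0.0028,0.0011],"spin":0},{"offset":[0,0.0028,0.0011],"spin":0},{"offset":[0,0,0],"spin":0}]'
```

```text
time_s: 31.5
position: [0.5592, 0.1264, 0.2731]
tcp_rot: [[0.0, -0.264, 0.965], [0.001, 0.965, 0.264], [-1.0, 0.001, 0.0]]
force: [0.2, -0.4, -4.9]
opening: 0.336
```

```bash
python3 -m crank '[{"offset":[0.0003,0.0028,0.0011],"spin":0},{"offset":[0,0.0028,0.0011],"spin":0},{"offset":[0,0.0028,0.0011],"spin":0},{"offset":[0,0.0028,0.0011],"spin":0},{"offset":[0,0.0028,0.0011],"spin":0},{"offset":[0,0.0028,0.0011],"spin":0},{"offset":[0,0.0028,0.0011],"spin":0},{"offset":[0,0.0028,0.0011],"spin":0},{"offset":[0,0,0],"spin":0}]'
```

```text
time_s: 32.4
position: [0.562, 0.1503, 0.273]
tcp_rot: [[0.001, -0.264, 0.965], [0.001, 0.965, 0.264], [-1.0, 0.001, 0.001]]
force: [-0.0, -0.5, -2.0]
opening: 0.339
```

Moved about 51.8 mm so far, with 8 mm left to the stop.

```bash
python3 -m crank '[{"offset":[0,0.0018,0.0007],"spin":0},{"offset":[0,0.0018,0.0007],"spin":0},{"offset":[0,0.0018,0.0007],"spin":0},{"offset":[0,0.0009,0.0004],"spin":0},{"offset":[0,0,0],"spin":0},{"offset":[0,0,0],"spin":0}]'
```

```text
time_s: 33.0
position: [0.5627, 0.1566, 0.2729]
tcp_rot: [[0.001, -0.264, 0.965], [0.0, 0.965, 0.264], [-1.0, 0.0, 0.001]]
force: [0.7, -1.4, -0.9]
opening: 0.333
```

```bash
python3 -m crank '[{"offset":[0,0.0009,0.0004],"spin":0},{"offset":[0,0.0009,0.0004],"spin":0},{"offset":[0,0,0],"spin":0},{"offset":[0,0,0],"spin":0}]'
```

```text
time_s: 33.4
position: [0.5629, 0.1584, 0.2729]
tcp_rot: [[0.0, -0.264, 0.965], [0.0, 0.965, 0.264], [-1.0, 0.0, 0.0]]
force: [1.3, -2.5, -0.6]
opening: 0.333
```

```bash
python3 -m crank '[{"offset":[0,0.0009,0.0004],"spin":0},{"offset":[0,0,0],"spin":0},{"offset":[0,0,0],"spin":0}]'
```

```text
time_s: 33.7
position: [0.563, 0.1589, 0.2729]
tcp_rot: [[-0.0, -0.264, 0.964], [-0.001, 0.964, 0.264], [-1.0, -0.001, -0.0]]
force: [1.0, -5.5, -1.0]
opening: 0.336
```

At the end stop: the force rose and the motion stalled. Ease off, release and rise.

```bash
python3 -m crank '[{"offset":[0,-0.0006,-0.0002],"spin":0},{"offset":[0,0,0],"spin":0}]'; python3 -m crank '[{"offset":[0,0,0],"spin":0},{"offset":[0,0,0],"spin":0},{"offset":[0,0,0],"spin":0},{"offset":[0,0,0],"spin":0}]' 0.05; python3 -m crank '[{"offset":[-0.01,0,0],"spin":0},{"offset":[-0.03,0,0],"spin":0},{"offset":[-0.04,0,0],"spin":0},{"offset":[-0.045,0,0],"spin":0},{"offset":[0,0,0],"spin":0}]'
python3 - <<'E'
from h import *
for n in('scene','top','wrist'):
    p=bot.capture(n);save(p,n+'5')
    if n=='scene':cv2.imwrite('pics/s5z.png',cv2.resize(p['pixels'][140:260,180:320],None,fx=5,fy=5,interpolation=cv2.INTER_CUBIC))
    R=bot.regions_of('knob',p)
    if R:
        m=R[0]['region'];v,u=np.nonzero(m);W=np.array([pt(p,x,y,p['depth'][y,x]) for x,y in zip(u,v)]);t=W[W[:,2]>np.percentile(W[:,2],60)]
        print(n,R[0]['p'],R[0]['extent'],t.mean(0),W[:,2].max())
E
```

```text
time_s: 33.9
position: [0.563, 0.1586, 0.2729]
tcp_rot: [[0.0, -0.264, 0.965], [0.0, 0.965, 0.264], [-1.0, -0.0, 0.0]]
force: [0.4, -4.1, -1.1]
opening: 0.337
time_s: 34.3
position: [0.5628, 0.1591, 0.2729]
tcp_rot: [[-0.0, -0.264, 0.965], [0.001, 0.965, 0.264], [-1.0, 0.001, 0.0]]
force: [-0.3, -0.1, -0.0]
opening: 0.55
time_s: 34.8
position: [0.5647, 0.1592, 0.4053]
tcp_rot: [[0.015, -0.264, 0.964], [0.002, 0.965, 0.264], [-1.0, -0.002, 0.015]]
force: [1.7, 0.2, 0.7]
opening: 0.575
scene 0.67 [272.0, 211.1, 5.3, 15.8] [0.5659611  0.15664595 0.11371905] 0.1158428666409026
wrist 0.32 [261.9, 192.2, 26.8, 32.3] [0.56316092 0.15675981 0.11770325] 0.3775204133058442
```

View pics/s5z.png

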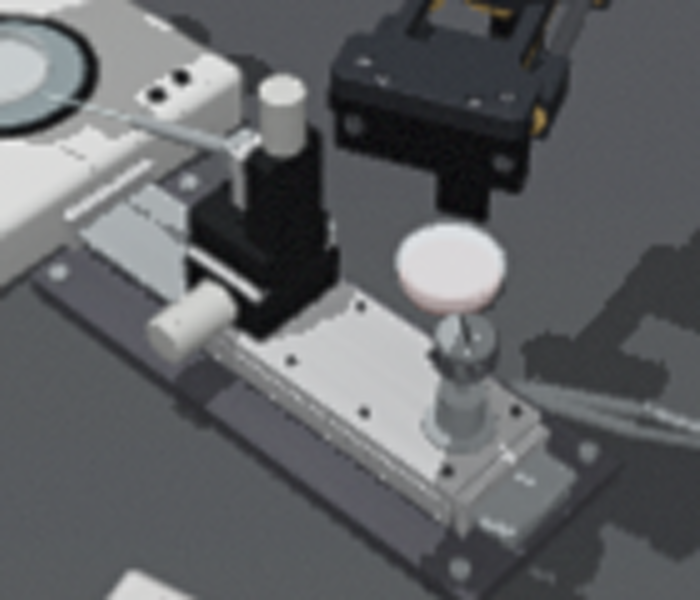

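View pics/wrist5.png

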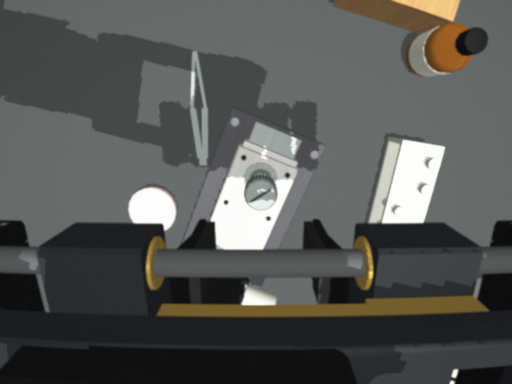

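```bash
python3 -m crank '[{"offset":[0,0,0],"spin":0},{"offset":[0,0,0],"spin":0},{"offset":[0,0,0],"spin":0}]'; python3 - <<'E'
from h import *
p=bot.capture('scene');m=[r for r in bot.regions_of('knob',p)]
for r in m[:1]:
    v,u=np.nonzero(r['region']);W=np.array([pt(p,x,y,p['depth'][y,x]) for x,y in zip(u,v)]);print(W[W[:,2]>np.percentile(W[:,2],60)].mean(0))
print(bot.hand_in())
E
```

```text
time_s: 35.4
position: [0.5629, 0.1587, 0.3972]
tcp_rot: [[-0.001, -0.264, 0.965], [-0.0, 0.965, 0.264], [-1.0, 0.0, -0.001]]
force: [-0.1, 0.1, -0.0]
opening: 0.573
[0.573003   0.16129306 0.12334856]
the job is handed in; nothing more can be done
None
```

The screw is parked, the carriage is drawn back to its end stop, the arm is clear, and I handed the job in at about 35.5 s. The hand-in gave no verdict.

- **Finding the thread:** I pulled the screw up gently against its spring and turned it anticlockwise. The entry caught about 30° on, and I lifted it to about 11 mm. The gripper was running out of room to turn beside the manipulator, so I lowered it, took a fresh grip and lifted it again.
- **Winding out:** I turned until the thread carried the screw, then wound it out in three more strokes. The last 20–30° of turning no longer raised it, which is how I judged it to be on the flat land.
- **Drawing back:** I pulled the carriage by the knob. It moved about 60 mm until the motion stalled and the force rose to 5.5 N, then I eased off, released and rose clear. The highest force reading at the wrist was about 10 N.

**Last checks:**
- After release, the scene picture put the knob's top at about 114 mm, against 98 mm at the start (expected about 113 mm). It also showed the carriage against the rear block and the gripper clear.
- The wrist force read about 0.
- **Disagreement:** the final depth reading, just before hand-in, put the knob's top at 123 mm. That is above the screw's travel, so I take it as a bad detection, but I did not repeat it. One depth maximum from the wrist picture was also off.
- I saw no sign of the dish, tweezers, rack or bottle having moved in the last pictures, but I did not measure their positions.

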